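# Close up the artist's chest

## Robot

A 7-joint arm with a two-finger parallel gripper is mounted at the origin on the work surface. World frame = base frame: x ahead of the robot, y to its left, z up, the work surface at z = 0. Lengths are in mm, angles in rad, forces in N, time in s.
With the tool pointing down it reaches from about 400 to 875 mm from the base axis. Payload 19.3 kg.
Tool frame: the origin (TCP) lies at the very end of the fingers, on their centre line; the grasp point (between the pads) lies 19 mm behind it (grip_point_offset is the z of the grasp point in the tool frame, in mm); z points along the fingers, y is the line along which they close (so a half turn about z gives the same grasp; the last joint's range is limited). The gripper opens to 85 mm and grips with 20 to 120 N. Pads are 22 mm wide; open, the fingers measure 114 mm over their backs; the gripper's body (76 mm by 85 mm) begins 54 mm behind the grasp point. The pads swing forward as they close: fully open they stand 13 mm farther back than shut.
Start: joints at [-1.202, 0.521, -0.036, 1.599, 0.021, 1.021, -0.113], TCP at [265.55, 565.772, 231.291] pointing down, gripper open.
Joint ranges: [-2.91, 2.91], [-0.3, 2.13], [-1.5, 1.42], [0.17, 2.43], [-1.26, 4.41], [0.16, 1.93], [-2.52, 2.52]. Speed limits (rad/s): [1.89, 1.89, 2.39, 2.39, 3.01, 3.01, 3.01].

## Interface

Orientations are given as a 3x3 rotation matrix whose columns are the frame's x, y, z axes.
In Python, from workcell import movep, movel, goto_joints, open_gripper, clamp, wait, inverse_kinematics, read_state, camera, PlanningError, finish_job, grip_point_offset gives the robot as it stands. Calls block until the motion is done:
- movep(position, orientation): joint-space move of the TCP to a pose.
- movel(position, frame=None, max_speed=150, guard=None): straight line of the TCP; frame=None keeps the orientation; max_speed is the mean speed in mm/s. With guard (N) it stops when the force on the tool has changed by that much, and returns True; else False.
- goto_joints(angles): joint-space move.
- open_gripper() and clamp(): open the fingers fully, or close them until they stop; the grip force is fixed at half the most.
- wait(seconds).
- inverse_kinematics(position, orientation): joint angles nearest the present ones, or None.
- read_state(): the state.
- camera(name): name is "scene" or "top" or "wrist"; returns a dict with "image" (480x640x3 uint8, blue, green, red), "range_z" (480x640 float32, mm along the optical axis (not along the pixel's ray), 0 where there is no reading), "fx", "fy", "cx", "cy" (pixels), "cam_to_world" (4x4, takes a point from camera to world coordinates). Camera axes: x right, y up, looking along -z (the intrinsics and any distortion apply to the point x, -y, -z); pixel columns grow to the right and rows downward; lengths in mm; the calibration is good to about 2 mm. A picture is of the moment at which its call begins.
A pose or a line that the arm cannot do raises PlanningError and nothing moves.
- finish_job(): hands the job in; it is judged then, once.
The state is a dict: "time": time; "qpos": joint angles; "qvel": joint speeds; "joint_efforts": joint torques, N m; "eef_pos": TCP position; "tool_rot": TCP orientation; "ft_force": force on the tool from outside, world axes, zero at the start; "torque": the same for the moment, N m; "finger_gap": finger opening in mm; "gripper_force": force on a finger pad.
Only numpy, scipy, OpenCV 4.12 (cv2) and the standard library are available. Lean on these libraries where they do the work, as an engineer would, in place of code of your own. Each camera call takes 0.05 s, during which the arm holds its last target. There are 200 camera calls.

## Task

Close up the small wooden artist's chest on the studio bench by pushing with the fingertips: push both of its open drawers fully home (in either order), and only then push the lid down until it is fully shut, without slamming it. Work gently, with nothing picked up: the little clay pot must stay standing in its drawer untouched, and the other things on the bench must stay where they are.

Things in the scene. Friction and masses are not known exactly. Their poses are not given: they have to be found in the camera images.
- chest: fixed wooden box with two drawers side by side in its front and a hinged lid on top: 200 mm deep (its x), 300 mm wide (its y), rim at z 82 mm. Origin: centre of its underside; its x points from the drawer fronts to the back where the lid is hinged, its y to the left seen from the drawer side, z up. Its yaw is about 1.2 to 1.7, so the drawer fronts look mainly towards world -y
- drawer_left (a joint): left drawer (chest y = +73.5 mm), slides along chest -x: 0 = shut, opening in m, up to 0.13. About 1.5 N of sliding friction, a rigid stop at 0. It stays where it is left
- drawer_right (a joint): right drawer (chest y = -73.5 mm), as the left one
- drawer_left_front (a point): middle of the top edge of the left drawer's outer front face. The plain pale wooden front is 142 mm wide and 62 mm high, from z 6 to 68 mm above the bench; flat and free to push on, except for a brass knob (12 mm across, 14 mm proud) at its middle, 28 mm above the bench. The drawer is an open tray behind it, walls 5 mm, floor at z 11 mm. Shut, the face lies at chest x = -100 mm. Axes as the chest
- drawer_right_front (a point): the same point of the right drawer
- lid (a joint): lid angle: 0 = shut, flat on the rim; grows as it rises; starts at 1.0 to 1.3 rad (free edge up, leaning a little over the chest towards the drawers). Stop at 1.6. A stiff friction hinge (about 0.6 N m) holds it at any angle, the lid weighs 0.35 kg: some 1 to 4 N at the free edge push it down
- lid_hinge (a point): middle of the hinge line at the back of the chest (chest x = +100 mm, z 83 mm). The hinge line runs along chest y. This frame turns with the lid; with the lid shut its axes are the chest's
- lid_edge (a point): middle of the free edge of the lid, on its outer (upper when shut) face: 200 mm from the hinge line. The lid is a plain flat board 200 x 304 x 10 mm; shut, its upper face lies at z 93 mm. This frame turns with the lid
- pinch_pot: loose terracotta pot, 42 mm across, 34 mm high, standing on the floor of the left drawer; origin: centre of its underside
- rib: loose wooden shaping rib, 35 x 65 x 8 mm, lying in the right drawer; origin: centre of its underside
- blue_jar: loose lidded blue glaze jar, 56 mm across, 75 mm high, on the bench behind the chest; origin: centre of its underside
- green_jar: loose green glaze jar with a black cap, 56 mm across, 75 mm high, on the bench behind the chest; origin: centre of its underside
- mug: loose white mug, 76 mm across, 85 mm high; origin: centre of its underside
- dish: loose grey bowl, 170 mm across, 45 mm high; origin: centre of its underside
- phone: loose black phone, 150 x 73 x 9 mm, lying flat; origin: centre of its underside
- tub: loose white lidded tub, 132 mm across, 134 mm high; origin: centre of its underside
There are look-alikes about, which are no part of the job. There is more than one size of the rib; the job needs the smaller.

How it is judged (in metres and radians):
On the way, in this order (a step that is already met when the one before it is completed fails the run):
1. both drawers are pushed fully home (within 6 mm) while the lid is still open (value of joint each of drawer_left, drawer_right below 0.006 m), for 0.2 s.
2. then the lid is pushed down fully shut (within 0.05 rad) (value of joint lid below 0.05 rad), for 0.2 s.
At the end, for the whole second after the job is handed in: both drawers within 6 mm of home, the lid within 0.05 rad of shut, the pot upright (within 0.2 rad) on the floor of its drawer and the rib still in its drawer, both inside the chest (all of step 1 and value of joint lid below 0.05 rad and angle between pinch_pot's own z axis and vertical below 0.2 rad and z of pinch_pot in the frame of chest between 0.005 and 0.02 m and z of rib in the frame of chest between 0.005 and 0.035 m and x of each of pinch_pot, rib in the frame of chest above -0.1 m); the robot touches nothing.
It fails at once if the lid slams (closes faster than 2.5 rad/s) (velocity of joint lid below -2.5 rad/s).
It fails at once if the pot is touched by the fingers, knocked over or lifted (contact force between the fingers and pinch_pot above 1 N or angle between pinch_pot's own z axis and vertical above 0.6 rad or height (world z) of pinch_pot above 0.03 m).
It fails at once if the rib is lifted out of its drawer (height (world z) of rib above 0.05 m).
It fails at once if the lid is lifted farther open (past 1.5 rad) (value of joint lid above 1.5 rad).
It fails at once if a jar, the mug, the dish, the phone or the tub is moved more than 20 mm or lifted (distance of any of blue_jar, green_jar, mug, dish, phone, tub from where it was at the start of the episode above 0.02 m).
It also fails if it takes over 64 s, if anything falls off the work surface, if the arm or the gripper's body presses on something with over 40 N, if the wrist force passes 120 N, or if a joint passes its speed limit or range.

## Working session

There is one attempt and no reset: what is moved stays moved. The work goes in short steps, each a Python script; the robot and the scene stay as the last script left them, time stands still between calls to the robot, and variables do not carry over. Pictures are saved under pics/ and viewed, at most 10 in all, crops included, and the job is handed in when it is done.

```bash
mkdir -p pics; ls
cat > h.py <<'E'
import numpy as np, cv2
from workcell import *
def shot(name, fn):
    c=camera(name); cv2.imwrite(f'pics/{fn}.png',c['image'])
    np.savez(f'pics/{fn}.npz',**{k:np.asarray(v) for k,v in c.items()}); return c
def cloud(c):
    z=np.asarray(c['range_z'],float); v,u=np.mgrid[0:480,0:640]
    p=np.stack([(u-c['cx'])/c['fx']*z,-(v-c['cy'])/c['fy']*z,-z,np.ones_like(z)],-1)
    P=(p@np.asarray(c['cam_to_world']).T)[...,:3]; P[z==0]=np.nan; return P
E
python3 - <<'E'
from h import *
for n in ('scene','top'):
    c=shot(n,n+'0'); print(n,c.keys(),c['cam_to_world'],c['fx'],c['cx'])
s=read_state(); print(s['time'],s['tool_rot'],s['ft_force'])
E
```

```text
pics
scene dict_keys(['image', 'range_z', 'fx', 'fy', 'cx', 'cy', 'cam_to_world']) [[-6.43740726e-02 -8.66900407e-01  4.94307256e-01  1.16100195e+03]
 [ 9.97888570e-01 -6.02006797e-02  2.43778690e-02 -2.21967345e+00]
 [ 8.62444818e-03  4.94832863e-01  8.68945370e-01  1.12060050e+03]
 [ 0.00000000e+00  0.00000000e+00  0.00000000e+00  1.00000000e+00]] 453.63607423748056 321.04393478498014
top dict_keys(['image', 'range_z', 'fx', 'fy', 'cx', 'cy', 'cam_to_world']) [[ 1.93166552e-02  9.83868631e-01 -1.77846516e-01  3.69667981e+02]
 [-9.99813363e-01  1.89508358e-02 -3.75558132e-03 -1.79416182e+01]
 [-3.24658532e-04  1.77885868e-01  9.84051072e-01  1.20876737e+03]
 [ 0.00000000e+00  0.00000000e+00  0.00000000e+00  1.00000000e+00]] 473.56272891819066 312.2661616497337
0.1 [[-9.05248802e-01  4.24881725e-01 -3.56440801e-04]
 [ 4.24881867e-01  9.05248316e-01 -9.41201800e-04]
 [-7.72320094e-05 -1.00346703e-03 -9.99999494e-01]] [-0.23514266 -0.62524672 -1.18593369]
```

View pics/scene0.png

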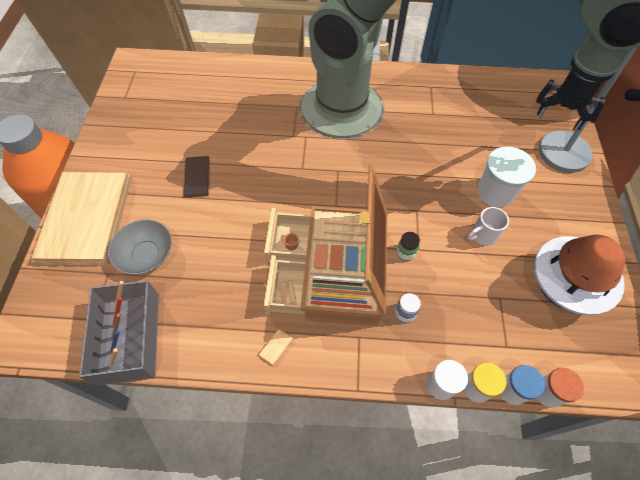

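View pics/top0.png

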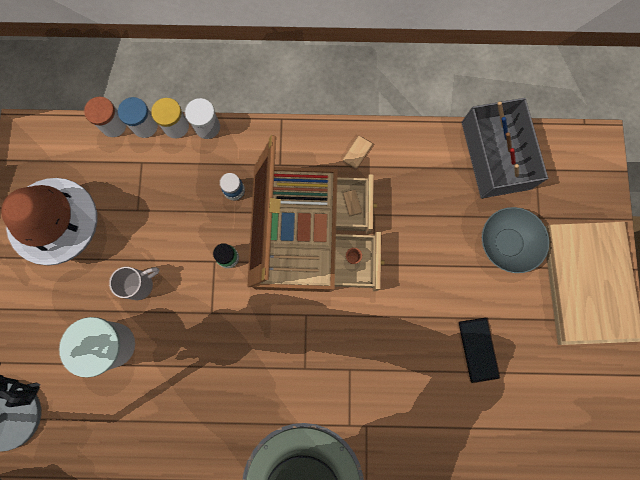

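Run:
```python
from h import *
a=[]
for n,(u0,u1,v0,v1) in (('top0',(235,395,130,300)),('scene0',(255,435,160,330))):
    d=np.load(f'pics/{n}.npz'); P=cloud(d); R=P[v0:v1,u0:u1]
    a.append(cv2.resize(d['image'][v0:v1,u0:u1],(400,425) if n=='top0' else (400,378),interpolation=cv2.INTER_CUBIC))
    for nm,lo,hi in (('front',61,72),('rim',78,87)):
        m=(R[...,2]>lo)&(R[...,2]<hi); Q=R[m]
        print(n,nm,len(Q),np.nanmin(Q,0).round(),np.nanmax(Q,0).round(), np.median(Q[:,2]))
    m=(P[...,2]>61)&(P[...,2]<72); 
    if n=='top0':
        for x0,x1 in ((-9,0),):pass
        for v in range(170,296,6):
            us=[u for u in range(330,390) if m[v,u]]
            print(v,us and (us[0],us[-1],P[v,us[-1]].round(1)))
a[1]=cv2.copyMakeBorder(a[1],0,47,0,0,cv2.BORDER_CONSTANT)
cv2.imwrite('pics/crop.png',np.hstack(a))
```

```text
top0 front 1906 [ 465. -180.   61.] [760. 184.  72.] 70.10452198252358
top0 rim 2850 [464. -72.  78.] [767. 178.  87.] 80.32137917305033
170 []
176 (369, 373, array([ 751.2, -162.9,   67.7]))
182 (331, 373, array([ 735. , -162.6,   69.3]))
188 (331, 373, array([ 720.3, -162.9,   66.2]))
194 (331, 373, array([ 704.8, -162.9,   65.9]))
200 (369, 373, array([ 689.9, -163.1,   63.8]))
206 (368, 372, array([ 674.2, -160.5,   64.8]))
212 (368, 372, array([ 657.8, -159.9,   68.7]))
218 (331, 372, array([ 643.2, -160.2,   66. ]))
224 (368, 372, array([ 627.8, -160.1,   67. ]))
230 (330, 330, array([609.6, -56.4,  71.9]))
236 (330, 380, array([ 598.4, -179.9,   64.9]))
242 (331, 380, array([ 582.5, -179.2,   69.3]))
248 (376, 380, array([ 568.1, -179.5,   66.5]))
254 (376, 380, array([ 553.3, -179.4,   66.3]))
260 (330, 380, array([ 538.5, -179.4,   66.3]))
266 (330, 380, array([ 524. , -179.5,   64.5]))
272 (376, 380, array([ 509. , -179.1,   66.6]))
278 (330, 380, array([ 494.3, -178.9,   67.7]))
284 (375, 380, array([ 480.2, -179.4,   63.4]))
290 []
scene0 front 753 [ 467. -178.   61.] [767. 231.  72.] 68.9187303603128
scene0 rim 3797 [462. -69.  78.] [768. 228.  87.] 81.83390195938296
```

View pics/crop.png

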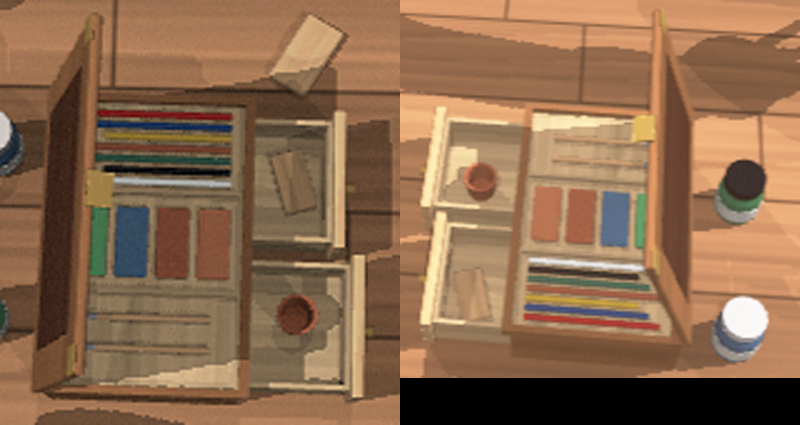

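Run:
```python
from h import *
for n in('top0','scene0'):
    P=cloud(np.load(f'pics/{n}.npz')).reshape(-1,3); P=P[np.isfinite(P).all(1)]
    b=P[(P[:,0]>440)&(P[:,0]<790)&(P[:,1]>-200)&(P[:,1]<160)]
    r=b[(b[:,2]>76)&(b[:,2]<88)&(b[:,1]<0)&(b[:,1]>-90)]
    # rim front edge: min y per x-bin
    e=np.array([r[(r[:,0]>=x)&(r[:,0]<x+10)][:,:2][np.argmin(r[(r[:,0]>=x)&(r[:,0]<x+10)][:,1])] for x in range(475,755,10) if ((r[:,0]>=x)&(r[:,0]<x+10)).any()])
    k=np.polyfit(e[:,0],e[:,1],1); print(n,'front edge',k,'y@615',np.polyval(k,615),'resid',np.std(e[:,1]-np.polyval(k,e[:,0])), 'x rng',r[:,0].min(),r[:,0].max())
    for xa,xb in((475,605),(622,755)):
        f=b[(b[:,2]>60)&(b[:,2]<73)&(b[:,1]<-120)&(b[:,0]>xa)&(b[:,0]<xb)]
        e=np.array([[x+5,f[(f[:,0]>=x)&(f[:,0]<x+10)][:,1].min()] for x in range(xa+5,xb-10,10) if((f[:,0]>=x)&(f[:,0]<x+10)).any()])
        if len(e)>3: print(' drawer',np.polyfit(e[:,0],e[:,1],1),np.median(e[:,1]), 'x',f[:,0].min(),f[:,0].max())
    l=b[(b[:,2]>130)&(b[:,2]<330)]
    print(' lid n',len(l),'min/max',l.min(0).round(),l.max(0).round())
    A=np.c_[l[:,2],l[:,0],np.ones(len(l))]; s=np.linalg.lstsq(A,l[:,1],rcond=None)[0]
    print(' lid plane y=',s,'theta',np.arctan2(1,-s[0]),'y at z83,x615',s@[83,615,1],'res',np.std(A@s-l[:,1]))
    t=l[l[:,2]>l[:,2].max()-6];print(' top edge y',t[:,1].min(),t[:,1].max())
```

```text
top0 front edge [-1.53433069e-02 -5.94962957e+01] y@615 -68.9324294108135 resid 0.6821121665678043 x rng 464.49624562347327 765.3435333303353
 drawer [-5.91192464e-03 -1.76404570e+02] -179.5271061181815 x 475.3670572260876 604.7425732802024
 drawer [-3.41295246e-02 -1.38533838e+02] -162.9195616839316 x 622.6287053625364 754.4382141297579
 lid n 2565 min/max [465.  53. 130.] [769. 126. 281.]
 lid plane y= [-3.64321589e-01 -1.43501053e-02  1.83105934e+02] theta 1.2214202572068282 y at z83,x615 144.04192764370316 res 3.9913560211126047
 top edge y 56.78514162450197 80.26263218010757
scene0 front edge [-1.70020931e-02 -5.57127614e+01] y@615 -66.16904866164529 resid 0.6262186043642529 x rng 462.1654384343676 765.4083438952439
 drawer [-1.15786297e-02 -1.70535987e+02] -176.8730671732095 x 475.30477537390186 603.7142697027589
 drawer [-1.60919496e-02 -1.48038980e+02] -158.9799334208268 x 622.5182829021638 754.5025632431094
 lid n 2230 min/max [464.  56. 130.] [769. 128. 283.]
 lid plane y= [-3.61056669e-01 -2.04709899e-02  1.89782362e+02] theta 1.2243056249879274 y at z83,x615 147.22499997829559 res 4.002687796602135
 top edge y 58.25303515725543 83.57616948818769
```

```bash
cat >> h.py <<'E'
YAW=1.555; c_,s_=np.cos(YAW),np.sin(YAW); RC=np.array([[c_,-s_,0],[s_,c_,0],[0,0,1.]]); O=np.array([615.,-68,0])+RC@[100,0,0]
W=lambda x,y,z: (O+RC@np.array([x,y,z],float))
def tool(t,sgn):  # z along chest (sin t,0,-cos t), closing axis along chest y
    z=np.array([np.sin(t),0,-np.cos(t)]); y=np.array([0,sgn,0.]); return RC@np.c_[np.cross(y,z),y,z]
E
python3 - <<'E'
from h import *
print(O)
for sg in(1,-1):
    for n,p,t in(('L',W(-250,73.5,50),.25),('R',W(-250,-73.5,50),.25),('R2',W(-100,-73.5,50),.25),('hi',W(-250,73,400),.25),('mid',W(0,150,420),0),('lid',W(80,0,300),-.3),('lid2',W(0,0,260),-.3),('lid3',W(-60,0,92),-.3)):
        q=inverse_kinematics(p,tool(t,sg)); print(sg,n,p.round(),None if q is None else np.round(q,2))
E
```

```text
[616.57956699  31.98752406   0.        ]
1 L [ 539. -217.   50.] [-0.18  1.07  1.01  1.78 -1.18  1.22 -1.81]
1 R [ 686. -219.   50.] [-0.14  1.2   1.01  1.38 -1.18  1.35 -2.1 ]
1 R2 [688. -69.  50.] [-0.38  1.15  1.01  1.52 -1.23  1.28 -2.21]
1 hi [ 540. -217.  400.] [-0.26  0.66  1.23  1.44 -0.77  1.67 -2.2 ]
1 mid [467.  34. 420.] None
1 lid [618. 112. 300.] [-0.22  0.54 -0.3   1.44  0.42  1.36  2.5 ]
1 lid2 [617.  32. 260.] [ 0.42  0.83 -1.27  1.53  0.98  1.63  2.2 ]
1 lid3 [616. -28.  92.] [-0.05  0.71 -0.24  1.72  0.58  0.9   2.48]
-1 L [ 539. -217.   50.] [ 0.25  0.77  0.24  1.76 -0.57  0.81  0.85]
-1 R [ 686. -219.   50.] [ 0.18  0.95  0.28  1.35 -0.55  1.02  0.68]
-1 R2 [688. -69.  50.] [ 0.    0.88  0.22  1.5  -0.55  0.89  0.5 ]
-1 hi [ 540. -217.  400.] [-0.21  0.58  1.05  1.43 -0.67  1.6   0.85]
-1 mid [467.  34. 420.] [-0.68  0.1   0.54  1.72 -0.06  1.33 -0.15]
-1 lid [618. 112. 300.] [-0.72  0.57  0.49  1.47  0.03  1.25 -0.31]
-1 lid2 [617.  32. 260.] [-0.65  0.58  0.55  1.59  0.01  1.1  -0.19]
-1 lid3 [616. -28.  92.] [-0.52  0.77  0.48  1.74 -0.05  0.74 -0.13]
```

Run:
```python
from h import *
S=lambda l:(lambda s:print(l,round(s['time'],2),np.round(s['eef_pos'],1),np.round(s['ft_force'],1),np.round(s['qpos'],2)))(read_state())
D=tool(0,-1); T=tool(.25,-1)
clamp()
p=np.array(read_state()['eef_pos']); p[2]=400; movel(p,max_speed=250); S('up')
movep(W(0,150,410),D); S('mid')
movep(W(-260,73.5,300),T); S('front')
movel(W(-260,73.5,52),max_speed=250); S('down')
print(movel(W(-125,73.5,52),max_speed=100,guard=20)); S('push')
shot('scene','push1')
```

```text
up 1.69 [265.4 565.4 398.8] [ 1.1  0.8 -0.3] [-1.21  0.41 -0.03  1.36  0.01  1.38 -0.1 ]
mid 3.73 [466.7  35.5 409.9] [ 0.7 -0.  -0. ] [-0.68  0.11  0.54  1.74 -0.06  1.3  -0.14]
front 4.88 [ 539.6 -225.4  300.3] [ 0.6  1.  -0.7] [-0.04  0.55  0.72  1.57 -0.57  1.34  0.81]
down 6.02 [ 539.7 -227.    53.3] [-0.6 -0.1  0.2] [ 0.08  0.84  0.53  1.76 -0.8   0.93  1.06]
False
push 7.52 [541.2 -92.3  52. ] [0.1 0.4 0.6] [-0.14  0.77  0.5   1.9  -0.87  0.81  0.93]
```

View pics/push1.png

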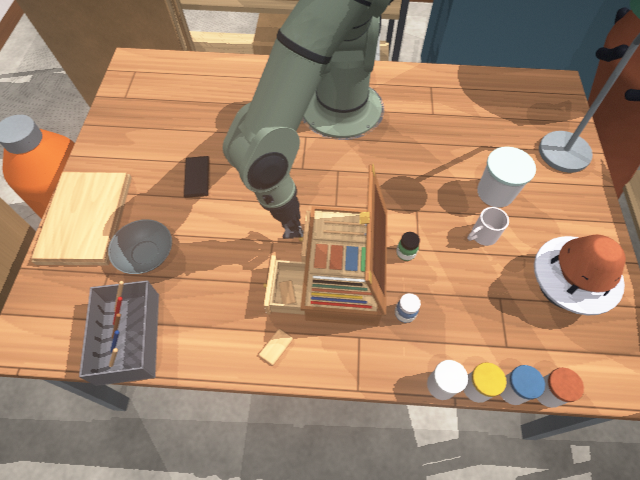

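The left drawer is most of the way in, with the fingers on its front around (290,228); nothing else has moved.

```bash
python3 - <<'E'
from h import *
S=lambda l:(lambda s:print(l,round(s['time'],2),np.round(s['eef_pos'],1),np.round(s['ft_force'],1)))(read_state())
print(movel(W(-92,73.5,52),max_speed=25,guard=12)); S('homeL')
movel(W(-140,73.5,52),max_speed=200)
movel(W(-240,0,52),max_speed=250); movel(W(-240,-73.5,52),max_speed=250); S('at R')
print(movel(W(-125,-73.5,52),max_speed=100,guard=20)); S('push')
print(movel(W(-92,-73.5,52),max_speed=25,guard=12)); S('homeR')
movel(W(-170,-73.5,52),max_speed=200)
movel(W(-200,-73.5,300),max_speed=250); S('up')
for n in('top','scene'):
    P=cloud(shot(n,n+'2'))
    Q=(P-O)@RC
    m=(Q[...,2]>50)&(Q[...,2]<74)&(Q[...,0]<-60)&(Q[...,0]>-160)
    for sg in(1,-1):
        q=Q[m&(abs(Q[...,1]-sg*73.5)<55)]
        print(n,sg,len(q), len(q) and np.percentile(q[:,0],[2,50]).round(1))
E
python3 -c "
import cv2,numpy as np
a=cv2.imread('pics/top2.png')[120:310,230:400];b=cv2.imread('pics/scene2.png')[150:340,255:425]
cv2.imwrite('pics/c2.png',np.hstack([cv2.resize(x,(400,447),interpolation=2) for x in(a,b)]))"
```

```text
True
homeL 8.27 [541.3 -78.8  51.8] [ 0.2 -3.6  2.7]
at R 9.65 [ 686.2 -207.7   51.6] [-0.5 -0.2 -0.3]
False
push 10.95 [688.2 -94.8  52. ] [-0.1  0.3  0.7]
True
homeR 11.66 [688.2 -81.   51.8] [ 0.7 -3.   3.1]
up 13.25 [ 686.6 -168.5  298.6] [ 0.5  0.3 -0.1]
top 1 10 [-81.6 -62.6]
top -1 256 [-103.5  -82.5]
scene 1 60 [-100.6  -77.6]
scene -1 77 [-100.8  -80.7]
```

View pics/c2.png

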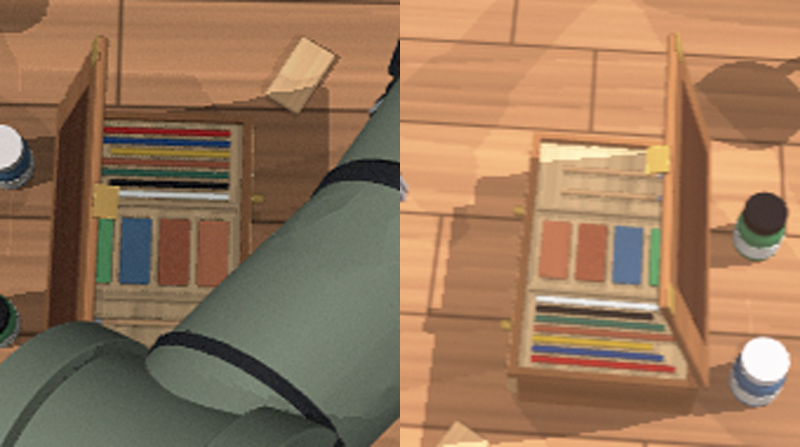

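Both drawers are flush, and the knobs show right at the chest front at about (518,211) and (505,325) in the crop. The depth readings put the faces at chest x ≈ -100.7. The lid is still open, so it goes next.

Run:
```python
from h import *
S=lambda l:(lambda s:print(l,round(s['time'],2),np.round(s['eef_pos'],1),np.round(s['ft_force'],1)))(read_state())
D=tool(0,-1); T=tool(-.3,-1)
def A(th,d,r=160): return W(100-r*np.cos(th)+d*np.sin(th),0,83+r*np.sin(th)+d*np.cos(th))
movel(W(-180,-50,430),max_speed=250); S('up')
movep(W(-20,0,440),D); S('over')
movep(W(125,0,400),T); S('behind')
movel(A(1.25,60),max_speed=200); S('start')
for th in np.linspace(1.2,0.1,9):
    g=movel(A(th,16),max_speed=80,guard=25); S((round(th,2),g))
    if g: break
else:
    print(movel(A(0,0),max_speed=25,guard=12)); S('shut')
```

```text
up 14.03 [ 663.6 -148.7  429.9] [ 0.3  0.1 -0.5]
over 14.88 [616.3  11.4 439.6] [ 1.2 -1.2 -0.2]
behind 15.55 [618.9 156.3 399.4] [ 0.7 -0.9  0.2]
start 16.43 [618.9 137.9 255. ] [ 0.6  0.5 -0.7]
(np.float64(1.2), False) 17.23 [617.5  89.2 237.9] [ 0.5  0.5 -0.2]
(np.float64(1.06), False) 17.66 [617.   67.4 230.5] [-0.8 -0.1 -0. ]
(np.float64(0.92), False) 18.08 [616.7  47.8 220.3] [-0.7  0.6 -0.3]
(np.float64(0.79), False) 18.51 [616.4  29.8 207.5] [0.9 0.2 1. ]
(np.float64(0.65), False) 18.93 [616.1  13.7 192.3] [-0.  -0.6 -0.2]
(np.float64(0.51), False) 19.36 [ 6.158e+02 -1.000e-01  1.751e+02] [-0.2  0.7  0. ]
(np.float64(0.38), False) 19.78 [615.6 -11.4 156.1] [-0.1  0.1 -0.3]
(np.float64(0.24), False) 20.21 [615.5 -20.1 135.8] [0.4 0.4 0.8]
(np.float64(0.1), False) 20.63 [615.3 -25.8 114.4] [-0.6 -0.2  0.2]
True
shut 21.47 [615.9 -27.3  94.9] [-3.1  2.3 15.5]
```

Run:
```python
from h import *
movel(W(-40,0,200),max_speed=150); movel(W(60,0,420),max_speed=250)
p=[265,565,400]; movep(p,tool(0,-1)); print(read_state()['time'])
c=shot('top','top3'); P=(cloud(c)-O)@RC
c2=shot('scene','scene3'); P2=(cloud(c2)-O)@RC
for p in(P,P2):
    for xa,xb in((-95,-60),(50,90)):
        m=(p[...,0]>xa)&(p[...,0]<xb)&(abs(p[...,1])<140)&(p[...,2]>60)&(p[...,2]<140); print(xa,m.sum(),np.median(p[m][:,2]).round(1))
    m=(p[...,0]<-90)&(p[...,0]>-140)&(abs(p[...,1])<145)&(p[...,2]>45)&(p[...,2]<85); print(m.sum(),m.sum() and np.percentile(p[m],[2,50],axis=0).round(0))
cv2.imwrite('pics/c3.png',np.vstack([c['image'][100:320,0:640],c2['image'][140:380,0:640]]))
```

```text
25.55
-95 1637 92.4
50 1861 92.2
3 [[-106.   -2.   76.]
 [-105.   -0.   83.]]
-95 1324 95.1
50 1535 95.2
8 [[-104. -143.   46.]
 [ -98. -141.   50.]]
```

View pics/c3.png

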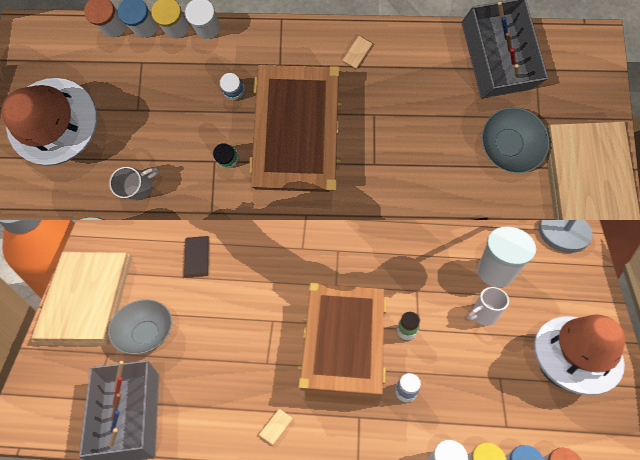

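The lid is flat: front and back stand at equal height, 92–95 mm. The drawers are in, with only the knobs showing at the front, and the jars, mug, dish, phone and tub haven't moved.

```bash
python3 -c "
from workcell import *
print(finish_job())"
```

```text
the job is handed in; nothing more can be done
None
```

I pushed both drawers home, then pressed the lid gently shut, and handed the job in at about 26 s; the final pictures show the chest closed and the other things unmoved, though the pot and rib are now hidden inside and no verdict came back.

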